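Close up the V-die row and shut the keeper

ROBOT

A 6-joint arm with a two-finger parallel gripper is mounted at the origin on the work surface. World frame = base frame: x ahead of the robot, y to its left, z up, the work surface at z = 0. Lengths are in mm, angles in rad, forces in N, time in s.
With the tool pointing down it reaches from about 350 to 775 mm from the base axis. Payload 7.3 kg.
Tool frame: the origin (TCP) lies at the very end of the fingers, on their centre line; the grasp point (between the pads) lies 19 mm behind it; x points along the fingers, y is the direction in which the jaws open and shut, and the axes are right-handed (so a half turn about x gives the same grasp; the last joint's range is limited). The gripper opens to 92 mm and grips with 3 to 60 N. Pads are 19 mm wide; open, the fingers measure 130 mm over their backs; the gripper's body (75 mm by 190 mm) begins 47 mm behind the grasp point.
Start: joints at [-1.247, 0.342, 1.524, -0, 1.275, -0.146], TCP at [237.696, -468.13, 226.741] pointing down, gripper open.
Joint ranges: [-2.53, 2.53], [-0.77, 2.02], [0.04, 2.7], [-1, 4.14], [0.28, 2.66], [-3.11, 3.11]. Speed limits (rad/s): [2.57, 2.57, 3.14, 3.14, 3.14, 3.14].

INTERFACE

Orientations are given as [roll, pitch, yaw] about the fixed x, y, z axes, in that order (R = Rz(yaw) Ry(pitch) Rx(roll)).
In Python, from plant import sensors, capture, bot gives the robot as it stands.
- The arm moves only by the shell command python3 -m crank 'ROWS' [OPENING]. ROWS is JSON, a list of rows, each an object of numbers: "dx", "dy", "dz": the shift along the tool's x, y, z in cm; "spin": the turn about the tool's x in rad. A call has 1 to 20 rows; each row is the pose to reach, as a shift and turn from the pose commanded when the call began, along the tool's axes at that moment; what a row does not reach only later rows make up. A row lasts 1/12 s, in which the tool goes at most 41.7 mm and 7.16 degrees, less where a joint would pass 70% of its speed; a pose out of reach is approached as far as the arm can. A call with a gripper value outside its range is refused whole. OPENING is the opening in per cent of the stroke, from 0 (shut) to 100 (fully open), set as the call begins (- or left out, the last holds). The fingers move at their own pace and stop on an object; the grip force is fixed at half the most. Time passes only in rows, so rows that repeat a pose let the fingers close. It gives the time, the measured TCP pose, the force and the opening at its end, in the units of the state.
- sensors.get_obs(): the state, without advancing time (a new reading comes with each control period).
- capture(name): name is "side" or "top"; returns a dict with "frame" (480x640x3 uint8, blue, green, red), "vfov" (degrees; the focal length in pixels is half the picture's height over the tangent of half this angle, whatever the lens; pixels are square), "cx", "cy" (the principal point, pixels), "view" (4x4, takes a point from world to camera coordinates). Camera axes: x right, y down, z forward; pixel columns grow to the right and rows downward; lengths in mm; the calibration is good to about 2 mm. A picture is of the moment at which its call begins. There is no depth.
- bot.close_job(): hands the job in, once; it reports no verdict.
The state is a dict: "time": time; "joint_positions": joint angles; "dq": joint speeds; "tau": joint torques, N m; "tool_pos": TCP position; "tcp_rot": TCP orientation; "contact_force": force on the tool from outside, world axes, zero at the start; "moment": the same for the moment, N m; "grip_width": finger opening in mm.
Only numpy, scipy, OpenCV 4.12 (cv2) and the standard library are available. Lean on these libraries where they do the work, as an engineer would, in place of code of your own. Each camera call takes 0.05 s, during which the arm holds its last target.

TASK

Push the row of four V-die sections along the slotted stand as one train, sections staying together, until it sits tight against the end stop; then push the keeper bar round until it lies square across the rail behind the last section, as far as it goes. Push only, with the outside of the fingers: lift or tip nothing, and leave the other tools where they lie.

Things in the scene. Friction and masses are not known exactly. Their poses are not given: they have to be found in the camera images.
- stand: slotted aluminium stand, fixed: rail 60 mm wide, along its own y from -190 to +180 mm, top 40 mm above the table, 14 mm slot along the middle (x = 0). End stop at its +y end. On the -x (robot's) side an ear, x -64 to -24, y -4 to +30 mm, 44 mm high, carries the keeper. Origin: on the table under the slot's middle; z up.
- stop_face (a point): middle of the end stop's face at the rail top (x 0, y +150, z 40 mm in the stand's frame). The stop is 56 mm wide, 24 thick, 36 high above the rail top. With the row home the section origins lie 16, 48, 80 and 112 mm from this face. The row slides with plain friction: about 3 to 15 N for all four.
- die_1: polished steel V-die section: block 32 mm along the rail, 32 wide, 30 tall, V groove 16 mm wide and 8 deep along its top; a 12 mm wide, 10 mm deep tang below it runs in the slot. About 0.25 kg. Origin: centre of the block's underside (40 mm above the table); z up, y along the rail to the stop. First in the row, nearest the stop.
- die_2: polished steel V-die section: block 32 mm along the rail, 32 wide, 30 tall, V groove 16 mm wide and 8 deep along its top; a 12 mm wide, 10 mm deep tang below it runs in the slot. About 0.25 kg. Origin: centre of the block's underside (40 mm above the table); z up, y along the rail to the stop. Second in the row.
- die_3: polished steel V-die section: block 32 mm along the rail, 32 wide, 30 tall, V groove 16 mm wide and 8 deep along its top; a 12 mm wide, 10 mm deep tang below it runs in the slot. About 0.25 kg. Origin: centre of the block's underside (40 mm above the table); z up, y along the rail to the stop. Third in the row.
- die_4: polished steel V-die section: block 32 mm along the rail, 32 wide, 30 tall, V groove 16 mm wide and 8 deep along its top; a 12 mm wide, 10 mm deep tang below it runs in the slot. About 0.25 kg. Origin: centre of the block's underside (40 mm above the table); z up, y along the rail to the stop. Last in the row, its free back face (-y) is the one to push.
- keeper (a joint): angle of the keeper bar about its upright hinge. 0 = closed, a hard stop: bar square across the rail along the stand's +x, 4 mm behind the last section of a row that is home. 1.57 = open: bar beside the rail along the stand's -y; more (up to 2.05) swings it out towards the robot. Closes counter-clockwise seen from above. Stays where it is left; about 1 N moves it.
- keeper_hinge (a point): point on the hinge axis, 56 mm above the table, at x -46, y +13 mm in the stand's frame. The keeper is a dark steel bar, 85 mm long from here, 10 mm wide, 20 mm tall (46 to 66 mm above the table), with a round boss of 9.5 mm radius, 24 mm tall, at the hinge.
- keeper_tip (a point): middle of the free end of the keeper bar, 85 mm from the hinge, 56 mm above the table.
- gauge_finger: green anodized back gauge finger, L-shaped, 24 x 85 x 20 mm, 40 mm high at its raised end, lying near the stand. Origin: underside centre. Leave alone.
- radius_gauge: flat brass radius gauge 30 x 70 x 5 mm with one round end, lying near the stand. Origin: underside, near its middle. Leave alone.
- adjusting_screw: steel adjusting screw standing upright on its knurled head (30 mm across, 16 mm high), 62 mm tall, near the stand. Origin: underside centre. Leave alone.
- hex_key: L-shaped dark hex key, 110 x 40 x 8 mm, to the right of the stand. Origin: underside, middle of the long leg. Leave alone.
- hammer: hammer lying to the robot's right. Origin: its underside. Leave alone.
- square: steel try square, 100 mm stock 16 mm high with a 140 mm blade, lying to the robot's left. Origin: underside, middle of the stock. Leave alone.
- tin: small closed metal tin, 60 mm across, 70 mm tall, to the left of the stand. Origin: underside centre. Leave alone.

How it is judged:
By the outcome, as a careful person would: the job done as asked, in the order asked, and still so for the second after the job is handed in, with the robot touching nothing.
It also fails if it takes over 56 s, if anything falls off the work surface, if the arm or the gripper's body presses on something with over 40 N, if the wrist force passes 120 N, or if a joint passes its speed limit or range.

## Working session

There is one attempt and no reset: what is moved stays moved. The work goes in short steps, Python scripts to look and compute and a shell command to move; the robot and the scene stay as the last step left them, time stands still between calls to the robot, and variables do not carry over. Pictures are saved under pics/ and viewed, and the job is handed in when it is done.

```bash
ls; mkdir -p pics; python3 - <<'E'
from plant import sensors, capture, bot
import cv2,numpy as np
o=sensors.get_obs();print(o)
for n in("side","top"):
    c=capture(n);cv2.imwrite(f"pics/{n}0.png",c["frame"]);print(n,c["vfov"],c["cx"],c["cy"],np.round(c["view"],4).tolist())
E
```

```text
pics
{'time': 0.0, 'joint_positions': array([-1.24697843e+00,  3.42738770e-01,  1.52501723e+00, -1.20617898e-05,
        1.27541077e+00, -1.46004607e-01]), 'dq': array([ 0.00075447,  0.00094869,  0.00119266,  0.00068044,  0.00090177,
       -0.0016929 ]), 'tau': array([ 4.54001420e-04, -4.31236982e+01, -2.44220191e+01,  7.16251647e-02,
        5.60610322e-02, -1.18129392e-04]), 'tool_pos': array([ 237.56410618, -467.71349223,  226.03656986]), 'tcp_rot': array([-1.70947384,  1.56922217,  1.90194484]), 'contact_force': array([ 0.35290669,  0.23104949, -0.56046616]), 'moment': array([0.03721822, 0.00913093, 0.0096508 ]), 'grip_width': 92.01355887811889}
side 51.31571441752088 319.27355693956235 236.22936230288408 [[0.9993, -0.029, 0.0252, -549.2572], [0.0071, -0.5055, -0.8628, 35.9955], [0.0378, 0.8624, -0.5049, 1294.4951], [0.0, 0.0, 0.0, 1.0]]
top 51.48183916211324 320.6161306674417 239.47442621797384 [[-0.0125, -0.9995, -0.0283, -16.6184], [-0.9966, 0.0148, -0.0806, 550.2591], [0.0809, 0.0272, -0.9963, 1116.136], [0.0, 0.0, 0.0, 1.0]]
```

View pics/side0.png

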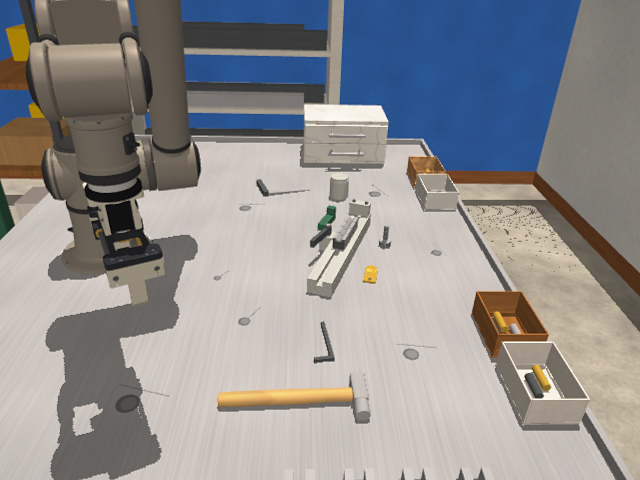

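View pics/top0.png

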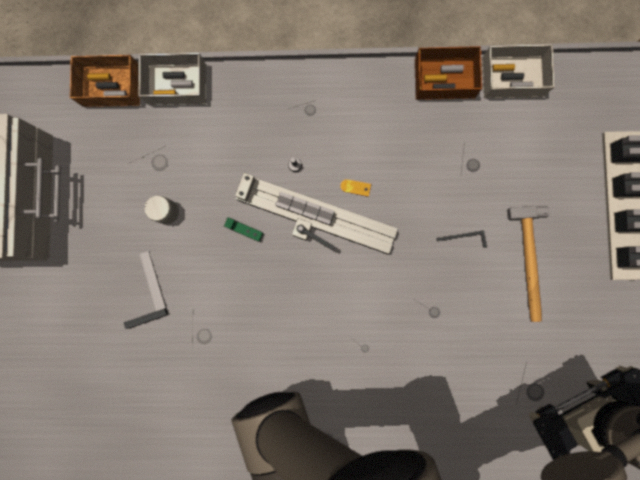

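The top view shows the stand from its stop at about (245,187) to its free end at (393,243). The dies lie at about (278..334, 197..220), and the keeper hinge is at (302,230) with its tip at about (339,251). I'll zoom in on both views.

```bash
python3 - <<'E'
import cv2
a=cv2.imread("pics/top0.png")[160:270,220:410];cv2.imwrite("pics/t0z.png",cv2.resize(a,None,fx=4,fy=4,interpolation=cv2.INTER_CUBIC))
a=cv2.imread("pics/side0.png")[185:305,290:410];cv2.imwrite("pics/s0z.png",cv2.resize(a,None,fx=5,fy=5,interpolation=cv2.INTER_CUBIC))
E
```

```text
(no output)
```

View pics/t0z.png

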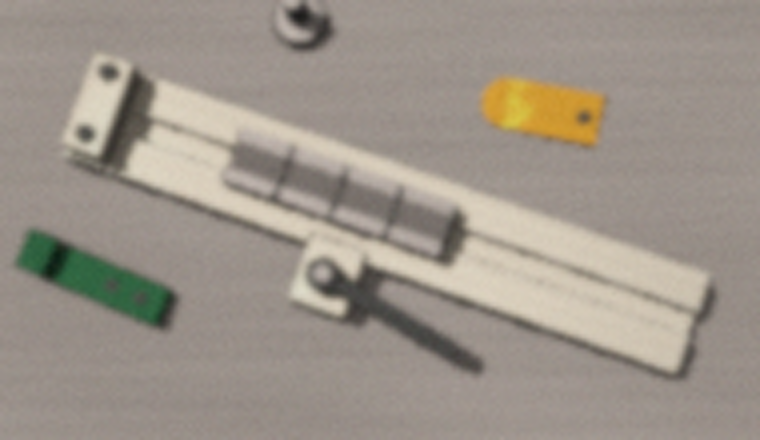

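View pics/s0z.png

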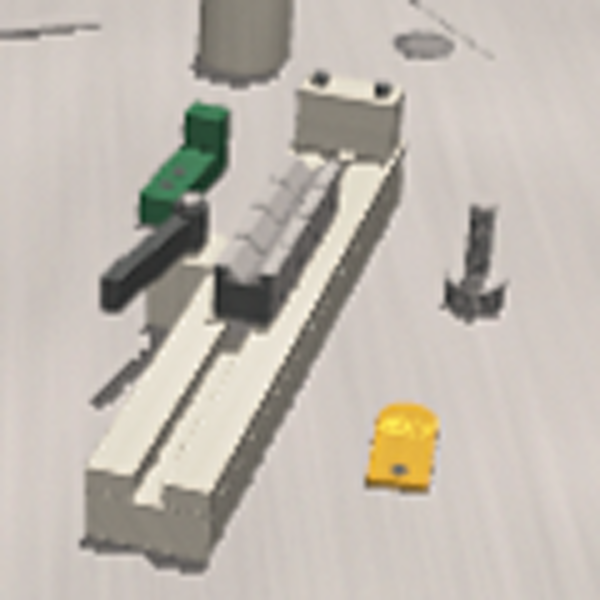

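```bash
cat > h.py <<'E'
import numpy as np,cv2
from plant import sensors,capture
def cam(n):
    c=capture(n); return prep(c)
def prep(c):
    f=240/np.tan(np.radians(c["vfov"])/2);V=np.array(c["view"],float)
    return dict(K=np.array([[f,0,c["cx"]],[0,f,c["cy"]],[0,0,1]]),V=V,frame=c["frame"])
def ray(c,uv):
    d=np.linalg.inv(c["K"])@np.array([uv[0],uv[1],1.]);R=c["V"][:3,:3];t=c["V"][:3,3]
    return -R.T@t,R.T@d
def onz(c,uv,z):
    o,d=ray(c,uv);return o+d*(z-o[2])/d[2]
def tri(c1,u1,c2,u2):
    o1,d1=ray(c1,u1);o2,d2=ray(c2,u2);d1/=np.linalg.norm(d1);d2/=np.linalg.norm(d2)
    s=np.linalg.lstsq(np.c_[d1,-d2],o2-o1,rcond=None)[0]
    p,q=o1+s[0]*d1,o2+s[1]*d2
    return (p+q)/2,np.linalg.norm(p-q)
def proj(c,p):
    q=c["V"][:3,:3]@p+c["V"][:3,3];q=c["K"]@q;return q[:2]/q[2]
E
python3 - <<'E'
from h import *
T,S=cam("top"),cam("side")
zt=lambda u:((u[0]+.5)/4-.5+220,(u[1]+.5)/4-.5+160)
zs=lambda u:((u[0]+.5)/5-.5+290,(u[1]+.5)/5-.5+185)
P={"free far":((712,272),(213,491),40),"free near":((683,374),(86,470),40),
"stop far top front":((140,72),(404,94),76),"stop near top front":((104,164),(299,80),76),
"die4 near back top":((440,259),(218,272),70),"die4 far back top":((464,210),(272,283),70),
"keeper tip":((480,366),(110,280),66),"boss":((323,273),(195,202),68)}
for k,(a,b,z) in P.items():
    p,e=tri(T,zt(a),S,zs(b));print(k,p.round(1),round(e,1),"top@z",onz(T,zt(a),z).round(1),"side@z",onz(S,zs(b),z).round(1))
E
```

```text
free far [ 572.3 -197.8   40.8] 0.5 top@z [ 572.6 -197.9   40. ] side@z [ 572.1 -196.7   40. ]
free near [ 515.3 -180.3   39.7] 0.6 top@z [ 515.6 -180.3   40. ] side@z [ 515.  -180.7   40. ]
stop far top front [687.8 117.2  83.1] 8.9 top@z [684.7 118.4  76. ] side@z [694.7 132.9  76. ]
stop near top front [634.4 137.4  81.6] 2.9 top@z [633.8 138.4  76. ] side@z [637.1 149.2  76. ]
die4 near back top [580.5 -45.6  65.1] 1.8 top@z [579.  -45.6  70. ] side@z [580.8 -53.6  70. ]
die4 far back top [606.8 -59.2  67.1] 1.0 top@z [605.9 -59.2  70. ] side@z [606.8 -63.9  70. ]
keeper tip [523.5 -66.6  72.5] 7.3 top@z [520.2 -66.7  66. ] side@z [527.4 -55.4  66. ]
boss [572.5  18.8  69.2] 0.3 top@z [572.5  18.8  68. ] side@z [572.8  21.   68. ]
```

```bash
python3 - <<'E'
from h import *
T=cam("top");im=T["frame"]
hsv=cv2.cvtColor(im,cv2.COLOR_BGR2HSV)
m=(hsv[...,2]>185).astype(np.uint8);m[:160]=0;m[270:]=0;m[:,:225]=0;m[:,405:]=0
n,l,st,ce=cv2.connectedComponentsWithStats(m);print([s.tolist() for s in st[1:] if s[4]>40])
# far edge & near edge at z=40 by gradient along columns
g=cv2.cvtColor(im,cv2.COLOR_BGR2GRAY).astype(float)
far=[];near=[]
A=np.array([608.7,-10.5]);ey=np.array([.341,.940]);ex=np.array([.940,-.341])
for y in list(range(-180,130,6)):
    for sgn,L in((1,far),(-1,near)):
        if sgn<0 and y>-100 and y<40: continue
        xs=np.arange(20,42,.5);v=[]
        for x in xs:
            p=A+ey*y+ex*x*sgn;u=proj(T,np.array([*p,40.]))
            v.append(cv2.getRectSubPix(g.astype(np.float32),(1,1),(float(u[0]),float(u[1])))[0,0])
        d=np.diff(cv2.GaussianBlur(np.array(v,np.float32).reshape(1,-1),(9,1),1.5)[0]);i=np.argmin(d)
        if d[i]<-1.5:L.append(A+ey*y+ex*(xs[i]+.25)*sgn)
for L in(far,near):
    q=np.array(L,np.float32);vx,vy,x0,y0=cv2.fitLine(q,cv2.DIST_HUBER,0,.01,.01).ravel()
    s=np.sign(vy);r=(q-[x0,y0])@np.array([vy,-vx])
    print(len(L),np.degrees(np.arctan2(vx*s,vy*s)).round(2),"x at mid",((np.array([x0,y0])-A)@ex).round(2),((np.array([x0,y0])-A)@ey).round(1),"rms",r.std().round(2))
o=sensors.get_obs();from scipy.spatial.transform import Rotation as R
print(R.from_euler("xyz",o["tcp_rot"]).as_matrix().round(3))
E
```

```text
[[236, 174, 16, 24, 168], [252, 180, 145, 72, 2646], [340, 180, 30, 15, 316]]
52 20.6 x at mid 30.35 -49.2 rms 0.36
29 20.62 x at mid -28.45 -24.6 rms 0.38
[[-0.     0.453 -0.892]
 [ 0.001 -0.892 -0.453]
 [-1.    -0.001 -0.   ]]
```

The stand axis is at 20.6° from world +y, with its origin at about (610,-11). Sizes and heights check: end width 59.6 mm, rail top 40 mm, hinge at stand (-45.6,14.7), and the back of die 4 at y≈-45. I'll move above the rail behind die 4 with the jaws shut and aligned across the rail.

```bash
python3 -m crank '[{"dy":-0.4,"dz":-1.0,"spin":-0.02},{"dy":-1.1,"dz":-2.9,"spin":-0.05},{"dy":-2.3,"dz":-5.8,"spin":-0.1},{"dy":-3.6,"dz":-9.2,"spin":-0.16},{"dy":-4.9,"dz":-12.6,"spin":-0.22},{"dy":-6.2,"dz":-16.0,"spin":-0.28},{"dy":-7.6,"dz":-19.5,"spin":-0.34},{"dy":-9.0,"dz":-23.1,"spin":-0.4},{"dy":-10.4,"dz":-26.7,"spin":-0.46},{"dy":-11.8,"dz":-30.3,"spin":-0.52},{"dy":-13.2,"dz":-33.9,"spin":-0.58},{"dy":-14.6,"dz":-37.5,"spin":-0.63},{"dy":-15.9,"dz":-41.0,"spin":-0.67},{"dy":-17.2,"dz":-44.2,"spin":-0.7},{"dy":-18.1,"dz":-46.6,"spin":-0.73},{"dy":-18.6,"dz":-47.9,"spin":-0.742},{"dy":-18.8,"dz":-48.4,"spin":-0.742},{"dy":-18.8,"dz":-48.4,"spin":-0.742},{"dy":-18.8,"dz":-48.4,"spin":-0.742}]' 0
cat >> h.py <<'E'
O=np.array([610.,-11.]);EX=np.array([.936,-.352]);EY=np.array([.352,.936])
def stand(p): d=np.array(p[:2])-O; return np.array([d@EX,d@EY])
def rep():
    from scipy.spatial.transform import Rotation as R
    o=sensors.get_obs();M=R.from_euler("xyz",o["tcp_rot"]).as_matrix()
    print("t",round(o["time"],2),"tcp",o["tool_pos"].round(1),"stand",stand(o["tool_pos"]).round(1),"F",o["contact_force"].round(1),"grip",round(o["grip_width"],1))
    print("axes in stand: ",[stand(M[:2,i]+O).round(3).tolist() for i in range(3)],"x",M[:,0].round(3))
    return o
E
python3 -c "
from h import *
rep();T=cam('top');S=cam('side');cv2.imwrite('pics/t1.png',cv2.resize(T['frame'][150:290,210:420],None,fx=3.5,fy=3.5));cv2.imwrite('pics/s1.png',cv2.resize(S['frame'][140:340,240:440],None,fx=3,fy=3))"
```

```text
t 0.25 tcp [ 237.6 -468.   226.4] stand [-187.7 -558.8] F [-0.3  0.1 -0.1] grip 92.0
axes in stand:  [[-0.0, 0.001], [0.738, -0.675], [-0.675, -0.738]] x [-0.     0.001 -1.   ]invalid input at $[0]: expected keys dx, dy, dz, spin
```

The call needs all four keys in every row, so I'll retype it.

```bash
python3 -m crank '[{"dx":0,"dy":-0.4,"dz":-1.0,"spin":-0.02},{"dx":0,"dy":-1.1,"dz":-2.9,"spin":-0.05},{"dx":0,"dy":-2.3,"dz":-5.8,"spin":-0.1},{"dx":0,"dy":-3.6,"dz":-9.2,"spin":-0.16},{"dx":0,"dy":-4.9,"dz":-12.6,"spin":-0.22},{"dx":0,"dy":-6.2,"dz":-16.0,"spin":-0.28},{"dx":0,"dy":-7.6,"dz":-19.5,"spin":-0.34},{"dx":0,"dy":-9.0,"dz":-23.1,"spin":-0.4},{"dx":0,"dy":-10.4,"dz":-26.7,"spin":-0.46},{"dx":0,"dy":-11.8,"dz":-30.3,"spin":-0.52},{"dx":0,"dy":-13.2,"dz":-33.9,"spin":-0.58},{"dx":0,"dy":-14.6,"dz":-37.5,"spin":-0.63},{"dx":0,"dy":-15.9,"dz":-41.0,"spin":-0.67},{"dx":0,"dy":-17.2,"dz":-44.2,"spin":-0.7},{"dx":0,"dy":-18.1,"dz":-46.6,"spin":-0.73},{"dx":0,"dy":-18.6,"dz":-47.9,"spin":-0.742},{"dx":0,"dy":-18.8,"dz":-48.4,"spin":-0.742},{"dx":0,"dy":-18.8,"dz":-48.4,"spin":-0.742},{"dx":0,"dy":-18.8,"dz":-48.4,"spin":-0.742}]' 0
python3 -c "
from h import *
rep();T=cam('top');S=cam('side');cv2.imwrite('pics/t2.png',cv2.resize(T['frame'][150:290,210:420],None,fx=3.5,fy=3.5));cv2.imwrite('pics/s2.png',cv2.resize(S['frame'][140:340,240:440],None,fx=3,fy=3))"
```

```text
time: 1.93
tool_pos: [583.5, -82.1, 226.6]
tcp_rot: [-0.679, 1.57, -2.61]
contact_force: [1.0, -0.5, 0.2]
grip_width: 0.2
t 1.93 tcp [583.5 -82.1 226.6] stand [  0.2 -75.9] F [ 1.  -0.5  0.2] grip 0.2
axes in stand:  [[-0.001, -0.001], [1.0, -0.0], [-0.0, -1.0]] x [-0.001 -0.    -1.   ]
```

View pics/s2.png

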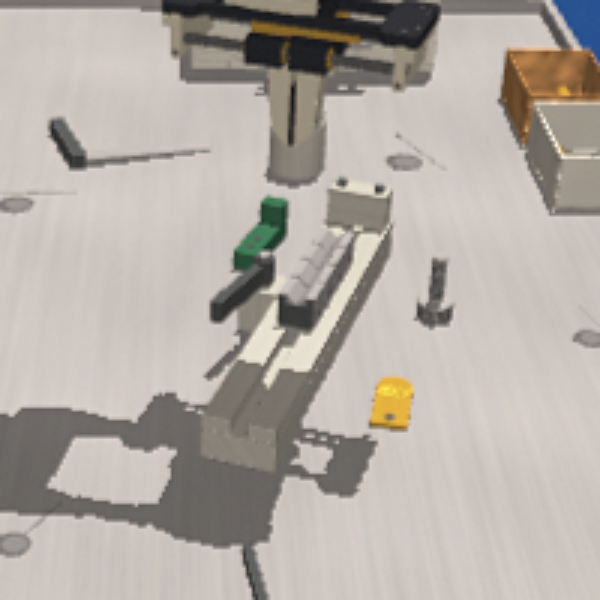

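View pics/t2.png

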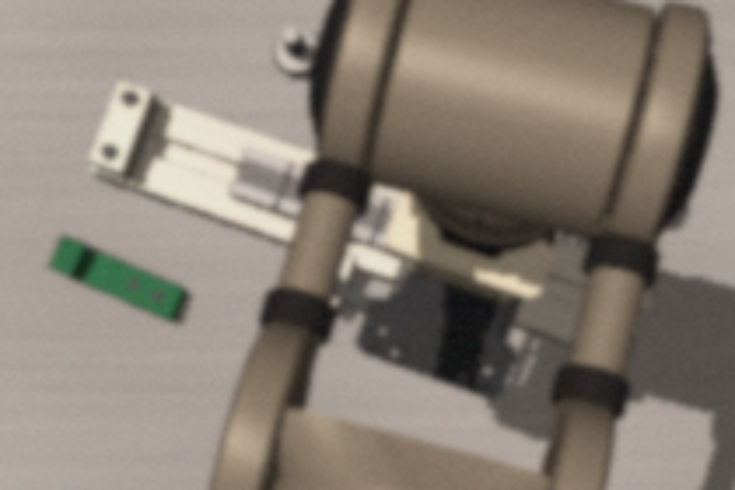

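The side view shows the shut fingers at about (295,110) in the crop, above the free part of the rail. The keeper is open at (215..270, 260..315), and the row stands together. Next I'll go down to z≈49.

```bash
python3 -m crank '[{"dx":1,"dy":0,"dz":0,"spin":0},{"dx":3.5,"dy":0,"dz":0,"spin":0},{"dx":6.5,"dy":0,"dz":0,"spin":0},{"dx":9.5,"dy":0,"dz":0,"spin":0},{"dx":12.5,"dy":0,"dz":0,"spin":0},{"dx":15,"dy":0,"dz":0,"spin":0},{"dx":16.7,"dy":0,"dz":0,"spin":0},{"dx":17.5,"dy":0,"dz":0,"spin":0},{"dx":17.8,"dy":0,"dz":0,"spin":0},{"dx":17.8,"dy":0,"dz":0,"spin":0}]'
python3 -c "
from h import *
rep();S=cam('side');cv2.imwrite('pics/s3.png',cv2.resize(S['frame'][140:340,240:440],None,fx=3,fy=3))"
```

```text
time: 2.87
tool_pos: [583.9, -81.9, 48.5]
tcp_rot: [-1.238, 1.57, 3.114]
contact_force: [-0.4, 0.3, 0.1]
grip_width: 0.3
t 2.87 tcp [583.9 -81.9  48.5] stand [  0.5 -75.5] F [-0.4  0.3  0.1] grip 0.3
axes in stand:  [[-0.0, -0.0], [1.0, -0.0], [-0.0, -1.0]] x [-0.  0. -1.]
```

View pics/s3.png

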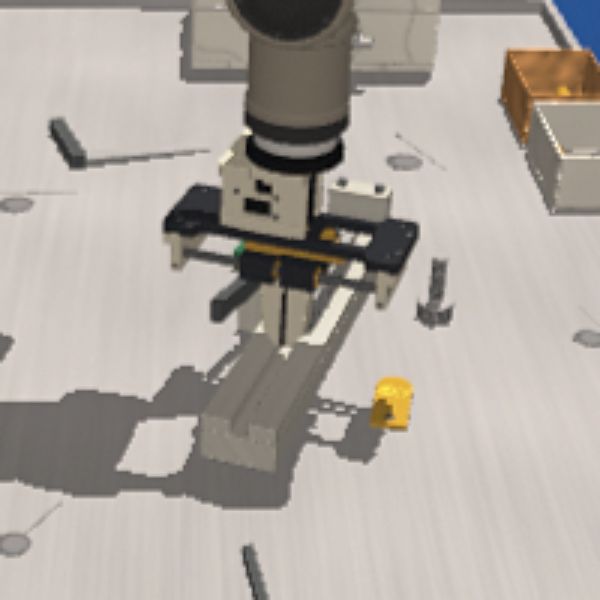

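The fingers stand centred on the slot at about (285,345), free of everything. I'll start the slow push, a first stretch of 58 mm at about 36 mm/s.

```bash
python3 -m crank '[{"dx":0,"dy":0,"dz":-0.5,"spin":0},{"dx":0,"dy":0,"dz":-1.1,"spin":0},{"dx":0,"dy":0,"dz":-1.5,"spin":0},{"dx":0,"dy":0,"dz":-1.7,"spin":0},{"dx":0,"dy":0,"dz":-1.8,"spin":0},{"dx":0,"dy":0,"dz":-1.9,"spin":0},{"dx":0,"dy":0,"dz":-2.0,"spin":0},{"dx":0,"dy":0,"dz":-2.1,"spin":0},{"dx":0,"dy":0,"dz":-2.2,"spin":0},{"dx":0,"dy":0,"dz":-2.3,"spin":0},{"dx":0,"dy":0,"dz":-2.5,"spin":0},{"dx":0,"dy":0,"dz":-2.7,"spin":0},{"dx":0,"dy":0,"dz":-2.9,"spin":0},{"dx":0,"dy":0,"dz":-3.1,"spin":0},{"dx":0,"dy":0,"dz":-3.3,"spin":0},{"dx":0,"dy":0,"dz":-3.5,"spin":0},{"dx":0,"dy":0,"dz":-3.7,"spin":0},{"dx":0,"dy":0,"dz":-3.8,"spin":0},{"dx":0,"dy":0,"dz":-3.9,"spin":0},{"dx":0,"dy":0,"dz":-4.0,"spin":0}]'
python3 -c "
from h import *
rep();T=cam('top');S=cam('side');cv2.imwrite('pics/t4.png',cv2.resize(T['frame'][150:290,210:420],None,fx=3.5,fy=3.5));cv2.imwrite('pics/s4.png',cv2.resize(S['frame'][140:340,240:440],None,fx=3,fy=3))"
```

```text
time: 4.58
tool_pos: [597.8, -45.3, 48.7]
tcp_rot: [-0.121, 1.569, -2.051]
contact_force: [-2.2, -6.7, 1.1]
grip_width: 0.3
t 4.58 tcp [597.8 -45.3  48.7] stand [  0.7 -36.4] F [-2.2 -6.7  1.1] grip 0.3
axes in stand:  [[-0.0, -0.002], [1.0, 0.001], [0.001, -1.0]] x [-0.001 -0.002 -1.   ]
```

View pics/t4.png

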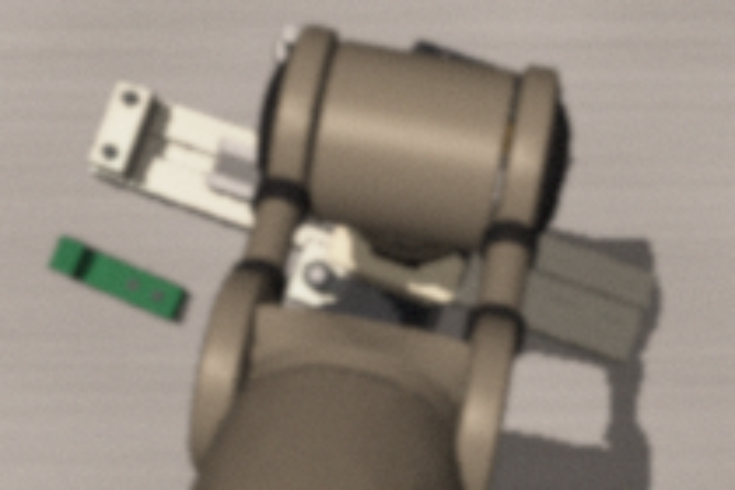

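View pics/s4.png

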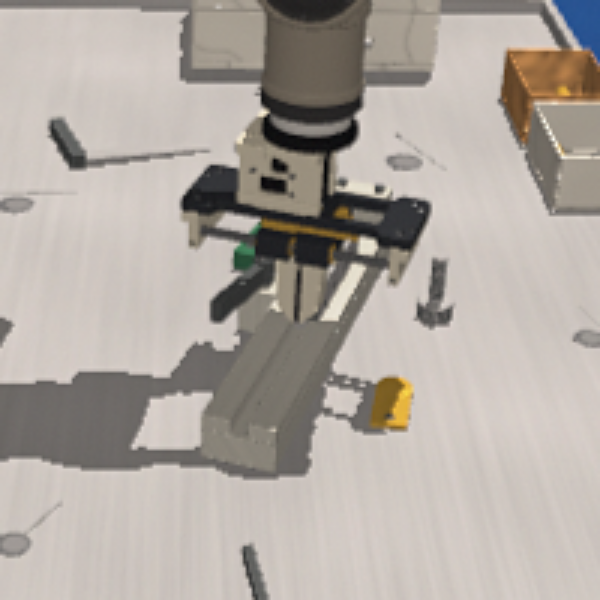

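The push force is about 7 N, in the friction range. The front of the row has moved (die 1 from about (235,150) to (213,165) in the crop), and the fingers are on the back face. About 49 mm remain, so I'll push 42 mm next.

```bash
python3 -m crank '[{"dx":0,"dy":0,"dz":-0.1,"spin":0},{"dx":0,"dy":0,"dz":-0.3,"spin":0},{"dx":0,"dy":0,"dz":-0.5,"spin":0},{"dx":0,"dy":0,"dz":-0.8,"spin":0},{"dx":0,"dy":0,"dz":-1.1,"spin":0},{"dx":0,"dy":0,"dz":-1.4,"spin":0},{"dx":0,"dy":0,"dz":-1.7,"spin":0},{"dx":0,"dy":0,"dz":-2.0,"spin":0},{"dx":0,"dy":0,"dz":-2.3,"spin":0},{"dx":0,"dy":0,"dz":-2.6,"spin":0},{"dx":0,"dy":0,"dz":-2.8,"spin":0},{"dx":0,"dy":0,"dz":-3.0,"spin":0},{"dx":0,"dy":0,"dz":-3.2,"spin":0},{"dx":0,"dy":0,"dz":-3.4,"spin":0},{"dx":0,"dy":0,"dz":-3.6,"spin":0},{"dx":0,"dy":0,"dz":-3.8,"spin":0},{"dx":0,"dy":0,"dz":-3.9,"spin":0},{"dx":0,"dy":0,"dz":-4.0,"spin":0},{"dx":0,"dy":0,"dz":-4.1,"spin":0},{"dx":0,"dy":0,"dz":-4.2,"spin":0}]'
python3 -c "
from h import *
rep();T=cam('top');S=cam('side');cv2.imwrite('pics/t5.png',cv2.resize(T['frame'][160:260,220:340],None,fx=6,fy=6,interpolation=2));cv2.imwrite('pics/s5.png',cv2.resize(S['frame'][180:300,290:410],None,fx=5,fy=5))"
```

```text
time: 6.35
tool_pos: [612.5, -6.1, 48.7]
tcp_rot: [-0.164, 1.568, -2.094]
contact_force: [-2.6, -6.4, 0.6]
grip_width: 0.4
t 6.35 tcp [612.5  -6.1  48.7] stand [0.6 5.5] F [-2.6 -6.4  0.6] grip 0.4
axes in stand:  [[-0.0, -0.002], [1.0, 0.0], [0.0, -1.0]] x [-0.001 -0.002 -1.   ]
```

View pics/t5.png

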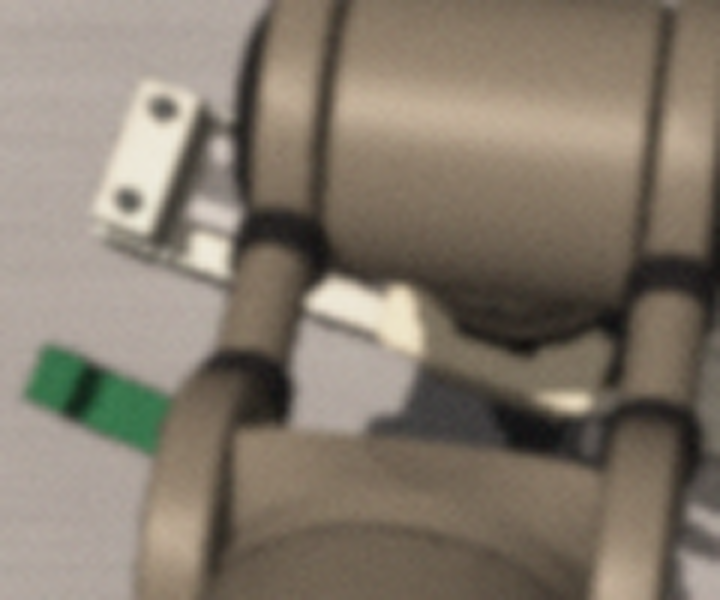

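View pics/s5.png

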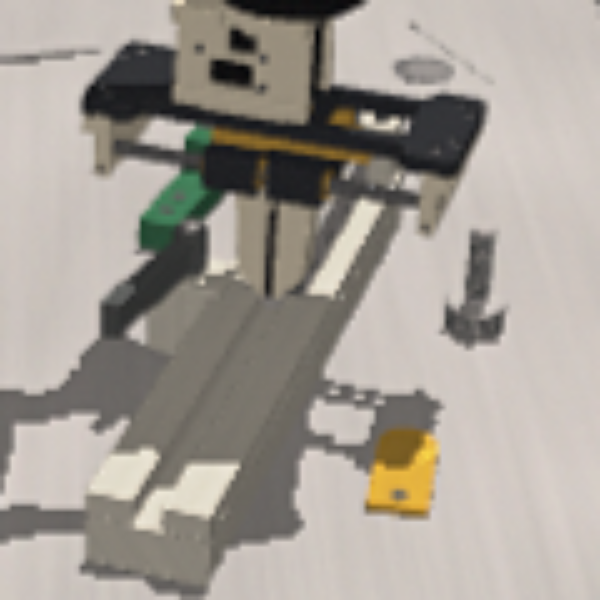

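The row's front is nearly in the stop's shadow at about (195,190) in the top crop, and about 7 mm remain. I'll creep, watching the force.

```bash
python3 -m crank '[{"dx":0,"dy":0,"dz":-0.1,"spin":0},{"dx":0,"dy":0,"dz":-0.2,"spin":0},{"dx":0,"dy":0,"dz":-0.3,"spin":0},{"dx":0,"dy":0,"dz":-0.4,"spin":0}]'
python3 -c "
from h import *
rep()"
python3 -m crank '[{"dx":0,"dy":0,"dz":-0.05,"spin":0},{"dx":0,"dy":0,"dz":-0.1,"spin":0},{"dx":0,"dy":0,"dz":-0.15,"spin":0}]'
python3 -c "
from h import *
rep()"
```

```text
time: 6.78
tool_pos: [613.9, -2.4, 48.7]
tcp_rot: [-0.153, 1.568, -2.083]
contact_force: [-3.4, -6.3, 1.6]
grip_width: 0.7
t 6.78 tcp [613.9  -2.4  48.7] stand [0.6 9.4] F [-3.4 -6.3  1.6] grip 0.7
axes in stand:  [[-0.0, -0.002], [1.0, 0.001], [0.001, -1.0]] x [-0.001 -0.002 -1.   ]
time: 7.03
tool_pos: [614.4, -1.0, 48.7]
tcp_rot: [-0.156, 1.568, -2.086]
contact_force: [-2.7, -5.7, 0.6]
grip_width: 0.2
t 7.03 tcp [614.4  -1.   48.7] stand [ 0.6 10.9] F [-2.7 -5.7  0.6] grip 0.2
axes in stand:  [[-0.0, -0.002], [1.0, 0.001], [0.001, -1.0]] x [-0.001 -0.002 -1.   ]
```

```bash
python3 -m crank '[{"dx":0,"dy":0,"dz":-0.05,"spin":0},{"dx":0,"dy":0,"dz":-0.1,"spin":0},{"dx":0,"dy":0,"dz":-0.15,"spin":0}]'
python3 -c "
from h import *
rep()"
```

```text
time: 7.28
tool_pos: [614.9, 0.4, 48.7]
tcp_rot: [-0.159, 1.568, -2.089]
contact_force: [-2.2, -7.0, 1.7]
grip_width: 0.5
t 7.28 tcp [6.149e+02 4.000e-01 4.870e+01] stand [ 0.6 12.4] F [-2.2 -7.   1.7] grip 0.5
axes in stand:  [[-0.0, -0.002], [1.0, 0.0], [0.0, -1.0]] x [-0.001 -0.002 -1.   ]
```

```bash
python3 -m crank '[{"dx":0,"dy":0,"dz":-0.05,"spin":0},{"dx":0,"dy":0,"dz":-0.1,"spin":0}]'
python3 -m crank '[{"dx":0,"dy":0,"dz":-0.05,"spin":0},{"dx":0,"dy":0,"dz":-0.1,"spin":0}]'
python3 -c "
from h import *
rep()"
```

```text
time: 7.45
tool_pos: [615.3, 1.3, 48.7]
tcp_rot: [-0.145, 1.568, -2.075]
contact_force: [-2.6, -6.0, 2.1]
grip_width: 0.5
time: 7.62
tool_pos: [615.5, 1.7, 48.7]
tcp_rot: [-0.145, 1.567, -2.075]
contact_force: [-4.8, -10.7, 3.3]
grip_width: 0.8
t 7.62 tcp [615.5   1.7  48.7] stand [ 0.6 13.8] F [ -4.8 -10.7   3.3] grip 0.8
axes in stand:  [[-0.001, -0.003], [1.0, 0.001], [0.001, -1.0]] x [-0.002 -0.003 -1.   ]
```

The force has risen from 7 to 12 N, which means contact with the stop. I'll press a little further to make sure the row is tight.

```bash
python3 -m crank '[{"dx":0,"dy":0,"dz":-0.05,"spin":0},{"dx":0,"dy":0,"dz":-0.1,"spin":0},{"dx":0,"dy":0,"dz":-0.1,"spin":0}]'
python3 -c "
from h import *
rep()"
```

```text
time: 7.87
tool_pos: [615.4, 1.7, 48.7]
tcp_rot: [-0.187, 1.566, -2.117]
contact_force: [-4.8, -12.7, 3.2]
grip_width: 0.4
t 7.87 tcp [615.4   1.7  48.7] stand [ 0.6 13.8] F [ -4.8 -12.7   3.2] grip 0.4
axes in stand:  [[-0.001, -0.005], [1.0, 0.001], [0.001, -1.0]] x [-0.003 -0.004 -1.   ]
```

```bash
python3 -m crank '[{"dx":0,"dy":0,"dz":-0.1,"spin":0},{"dx":0,"dy":0,"dz":-0.2,"spin":0},{"dx":0,"dy":0,"dz":-0.2,"spin":0}]'
python3 -c "
from h import *
rep()"
```

```text
time: 8.12
tool_pos: [615.4, 1.8, 48.8]
tcp_rot: [-0.204, 1.563, -2.133]
contact_force: [-8.4, -18.9, 6.1]
grip_width: 0.4
t 8.12 tcp [615.4   1.8  48.8] stand [ 0.6 13.9] F [ -8.4 -18.9   6.1] grip 0.4
axes in stand:  [[-0.002, -0.008], [1.0, 0.001], [0.001, -1.0]] x [-0.004 -0.007 -1.   ]
```

The row is seated: position unchanged at y=13.9 while the force rose to 21 N. I'll back off, lift, and look.

```bash
python3 -m crank '[{"dx":0,"dy":0,"dz":0.2,"spin":0},{"dx":0,"dy":0,"dz":0.5,"spin":0},{"dx":0,"dy":0,"dz":1,"spin":0},{"dx":0,"dy":0,"dz":2,"spin":0},{"dx":0,"dy":0,"dz":3,"spin":0},{"dx":0,"dy":0,"dz":4,"spin":0},{"dx":0,"dy":0,"dz":4.8,"spin":0},{"dx":-0.5,"dy":0,"dz":5,"spin":0},{"dx":-2,"dy":0,"dz":5,"spin":0},{"dx":-4.5,"dy":0,"dz":5.5,"spin":0},{"dx":-7.5,"dy":0,"dz":6.5,"spin":0},{"dx":-10,"dy":0,"dz":8,"spin":0},{"dx":-12,"dy":0,"dz":10,"spin":0},{"dx":-13,"dy":0,"dz":12,"spin":0},{"dx":-13,"dy":0,"dz":14,"spin":0},{"dx":-13,"dy":0,"dz":15,"spin":0},{"dx":-13,"dy":0,"dz":15,"spin":0}]'
python3 -c "
from h import *
rep();T=cam('top');S=cam('side');cv2.imwrite('pics/t6f.png',T['frame']);cv2.imwrite('pics/s6f.png',S['frame']);cv2.imwrite('pics/t6.png',cv2.resize(T['frame'][160:270,220:410],None,fx=4,fy=4,interpolation=2));cv2.imwrite('pics/s6.png',cv2.resize(S['frame'][185:305,290:410],None,fx=5,fy=5,interpolation=2))"
```

```text
time: 9.53
tool_pos: [563.8, -135.5, 179.0]
tcp_rot: [0.412, 1.57, -1.521]
contact_force: [0.1, -0.6, 0.3]
grip_width: 0.4
t 9.53 tcp [ 563.8 -135.5  179. ] stand [   0.6 -132.8] F [ 0.1 -0.6  0.3] grip 0.4
axes in stand:  [[0.0, -0.0], [1.0, -0.002], [-0.002, -1.0]] x [ 0. -0. -1.]
```

View pics/t6.png

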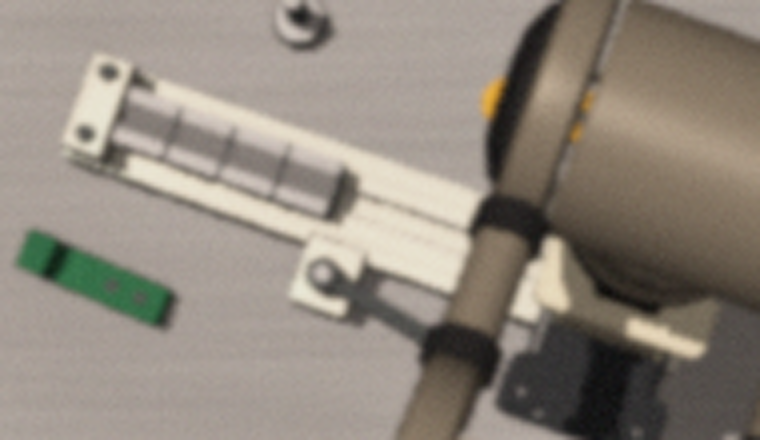

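View pics/s6.png

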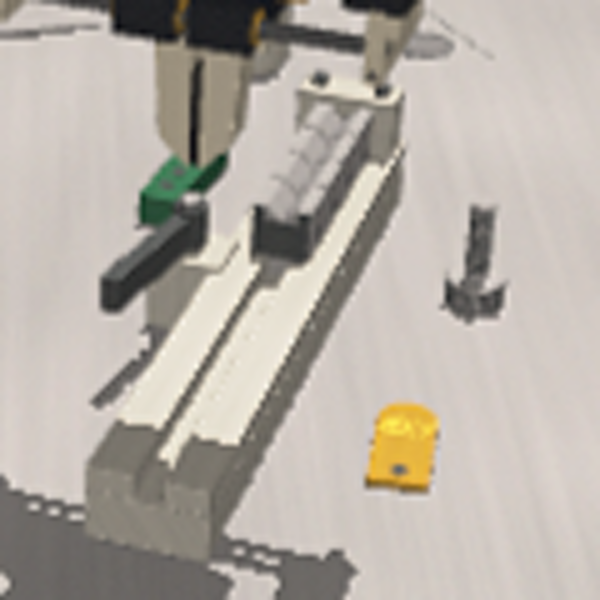

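Both views show the row against the stop: die 1 at about (118,120) by the stop face, four sections with no gaps, and the back of die 4 at (340,195). The keeper is untouched, at about 1.76 rad from both views (side-view bar length 87 mm against 85). Next I'll go to the robot's side of the bar and down.

```bash
python3 -m crank '[{"dx":0,"dy":-0.6,"dz":-0.5,"spin":0},{"dx":0,"dy":-2,"dz":-1.6,"spin":0},{"dx":0,"dy":-4,"dz":-3.2,"spin":0},{"dx":0,"dy":-6,"dz":-4.9,"spin":0},{"dx":0,"dy":-8,"dz":-6.5,"spin":0},{"dx":0,"dy":-9.2,"dz":-7.6,"spin":0},{"dx":0,"dy":-9.8,"dz":-8.1,"spin":0},{"dx":1,"dy":-9.8,"dz":-8.1,"spin":0},{"dx":3,"dy":-9.8,"dz":-8.1,"spin":0},{"dx":6,"dy":-9.8,"dz":-8.1,"spin":0},{"dx":9,"dy":-9.8,"dz":-8.1,"spin":0},{"dx":11.2,"dy":-9.8,"dz":-8.1,"spin":0},{"dx":12.5,"dy":-9.8,"dz":-8.1,"spin":0},{"dx":13,"dy":-9.8,"dz":-8.1,"spin":0},{"dx":13,"dy":-9.8,"dz":-8.1,"spin":0}]'
python3 -c "
from h import *
rep();S=cam('side');cv2.imwrite('pics/s7.png',cv2.resize(S['frame'][165:305,270:410],None,fx=4.2,fy=4.2,interpolation=2))"
```

```text
time: 10.88
tool_pos: [500.9, -23.4, 47.6]
tcp_rot: [-1.348, 1.569, 3.005]
contact_force: [0.9, 1.3, 1.5]
grip_width: 0.7
t 10.88 tcp [500.9 -23.4  47.6] stand [-97.8 -50. ] F [0.9 1.3 1.5] grip 0.7
axes in stand:  [[-0.002, -0.0], [1.0, 0.001], [0.001, -1.0]] x [-0.002  0.    -1.   ]
```

View pics/s7.png

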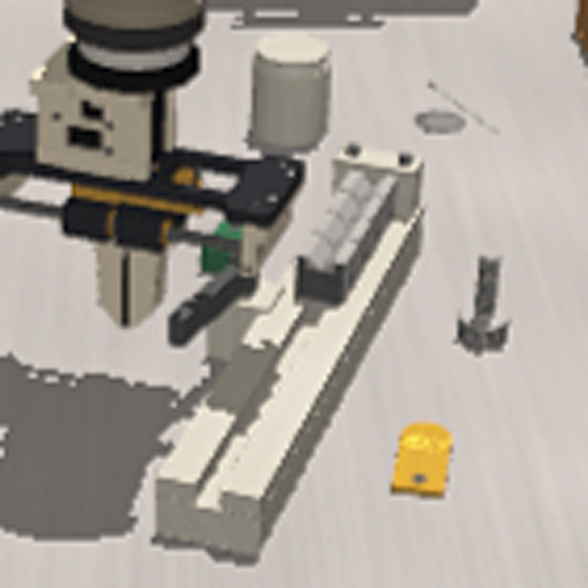

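The fingers stand at about (125,320) in the crop, on the robot's side of the bar (tip at (180,330)) and clear of it. I'll swing the bar along an arc about the hinge, the first part down to about 0.8 rad.

```bash
python3 -m crank '[{"dx":-0.1,"dy":0.4,"dz":0.3,"spin":0},{"dx":-0.1,"dy":0.9,"dz":0.7,"spin":0},{"dx":-0.1,"dy":1.3,"dz":1.0,"spin":0},{"dx":-0.1,"dy":1.7,"dz":1.2,"spin":0},{"dx":-0.1,"dy":2.1,"dz":1.35,"spin":0},{"dx":-0.1,"dy":2.5,"dz":1.45,"spin":0},{"dx":-0.1,"dy":2.9,"dz":1.5,"spin":0},{"dx":-0.1,"dy":3.3,"dz":1.5,"spin":0},{"dx":-0.1,"dy":3.7,"dz":1.5,"spin":0},{"dx":-0.1,"dy":4.1,"dz":1.45,"spin":0},{"dx":-0.1,"dy":4.5,"dz":1.4,"spin":0},{"dx":-0.1,"dy":4.9,"dz":1.3,"spin":0},{"dx":-0.1,"dy":5.3,"dz":1.2,"spin":0},{"dx":-0.1,"dy":5.7,"dz":1.05,"spin":0},{"dx":-0.1,"dy":6.1,"dz":0.9,"spin":0},{"dx":-0.1,"dy":6.5,"dz":0.7,"spin":0},{"dx":-0.1,"dy":6.9,"dz":0.5,"spin":0},{"dx":-0.1,"dy":7.3,"dz":0.2,"spin":0},{"dx":-0.1,"dy":7.6,"dz":0,"spin":0},{"dx":-0.1,"dy":7.8,"dz":-0.15,"spin":0}]'
python3 -c "
from h import *
rep();T=cam('top');S=cam('side');cv2.imwrite('pics/t8.png',cv2.resize(T['frame'][160:270,220:410],None,fx=4,fy=4,interpolation=2));cv2.imwrite('pics/s8.png',cv2.resize(S['frame'][165:305,270:410],None,fx=4.2,fy=4.2,interpolation=2))"
```

```text
time: 12.6
tool_pos: [575.3, -49.4, 49.7]
tcp_rot: [1.713, 1.57, -0.217]
contact_force: [-1.4, -0.7, 0.6]
grip_width: 0.1
t 12.6 tcp [575.3 -49.4  49.7] stand [-18.9 -48.1] F [-1.4 -0.7  0.6] grip 0.1
axes in stand:  [[0.0, 0.0], [1.0, 0.001], [0.001, -1.0]] x [ 0. -0. -1.]
```

View pics/s8.png

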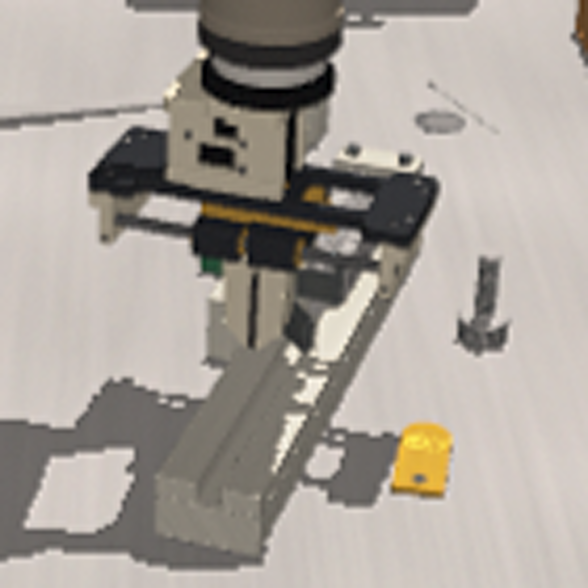

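View pics/t8.png

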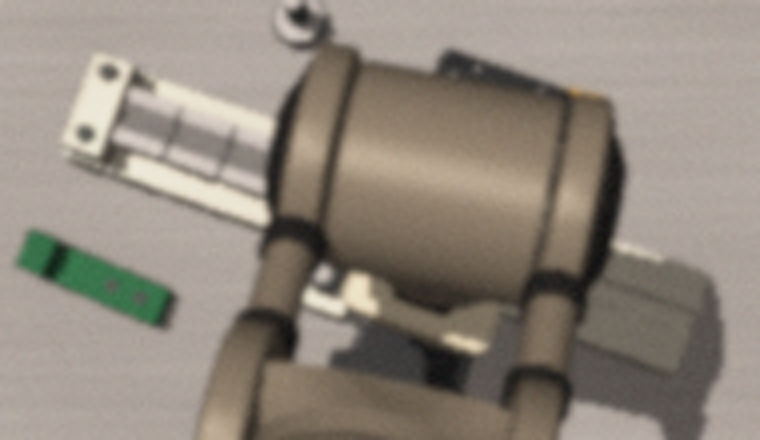

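The bar's tip shows at (300,325) to the right of the fingers, so the bar is turning at about 1.5 N. I'll continue the arc.

```bash
python3 -m crank '[{"dx":0,"dy":0.2,"dz":-0.15,"spin":0},{"dx":0,"dy":0.45,"dz":-0.4,"spin":0},{"dx":0,"dy":0.7,"dz":-0.7,"spin":0},{"dx":0,"dy":0.9,"dz":-0.95,"spin":0},{"dx":0,"dy":1.1,"dz":-1.25,"spin":0},{"dx":0,"dy":1.3,"dz":-1.55,"spin":0},{"dx":0,"dy":1.5,"dz":-1.85,"spin":0},{"dx":0,"dy":1.65,"dz":-2.15,"spin":0},{"dx":0,"dy":1.8,"dz":-2.45,"spin":0},{"dx":0,"dy":1.95,"dz":-2.75,"spin":0},{"dx":0,"dy":2.05,"dz":-3.05,"spin":0},{"dx":0,"dy":2.15,"dz":-3.35,"spin":0},{"dx":0,"dy":2.2,"dz":-3.6,"spin":0},{"dx":0,"dy":2.25,"dz":-3.8,"spin":0},{"dx":0,"dy":2.3,"dz":-4.0,"spin":0},{"dx":0,"dy":2.3,"dz":-4.1,"spin":0}]'
python3 -c "
from h import *
rep()"
```

```text
time: 14.03
tool_pos: [610.9, -19.0, 49.8]
tcp_rot: [1.65, 1.57, -0.28]
contact_force: [-0.1, -0.7, -0.0]
grip_width: 0.5
t 14.03 tcp [610.9 -19.   49.8] stand [ 3.7 -7.2] F [-0.1 -0.7 -0. ] grip 0.5
axes in stand:  [[0.0, 0.0], [1.0, 0.001], [0.001, -1.0]] x [ 0. -0. -1.]
```

Now I'll creep to the hard stop, expected 7 mm further on.

```bash
python3 -m crank '[{"dx":0,"dy":0.05,"dz":-0.1,"spin":0},{"dx":0,"dy":0.05,"dz":-0.2,"spin":0},{"dx":0,"dy":0.1,"dz":-0.3,"spin":0},{"dx":0,"dy":0.1,"dz":-0.4,"spin":0},{"dx":0,"dy":0.1,"dz":-0.5,"spin":0},{"dx":0,"dy":0.1,"dz":-0.5,"spin":0}]'
python3 -c "
from h import *
rep()"
python3 -m crank '[{"dx":0,"dy":0,"dz":-0.05,"spin":0},{"dx":0,"dy":0,"dz":-0.1,"spin":0},{"dx":0,"dy":0,"dz":-0.15,"spin":0},{"dx":0,"dy":0,"dz":-0.15,"spin":0}]'
python3 -c "
from h import *
rep()"
```

```text
time: 14.53
tool_pos: [613.4, -14.7, 49.7]
tcp_rot: [2.065, 1.571, 0.135]
contact_force: [-0.7, -0.5, 0.3]
grip_width: 0.4
t 14.53 tcp [613.4 -14.7  49.7] stand [ 4.5 -2.3] F [-0.7 -0.5  0.3] grip 0.4
axes in stand:  [[0.0, 0.0], [1.0, 0.001], [0.001, -1.0]] x [ 0.  0. -1.]
time: 14.87
tool_pos: [614.0, -13.5, 49.7]
tcp_rot: [1.607, 1.57, -0.323]
contact_force: [0.9, -0.2, 0.3]
grip_width: 0.3
t 14.87 tcp [614.  -13.5  49.7] stand [ 4.7 -0.9] F [ 0.9 -0.2  0.3] grip 0.3
axes in stand:  [[0.0, 0.0], [1.0, 0.001], [0.001, -1.0]] x [ 0. -0. -1.]
```

```bash
python3 -m crank '[{"dx":0,"dy":0,"dz":-0.05,"spin":0},{"dx":0,"dy":0,"dz":-0.1,"spin":0},{"dx":0,"dy":0,"dz":-0.1,"spin":0}]'
python3 -m crank '[{"dx":0,"dy":0,"dz":-0.05,"spin":0},{"dx":0,"dy":0,"dz":-0.1,"spin":0},{"dx":0,"dy":0,"dz":-0.1,"spin":0}]'
python3 -c "
from h import *
rep()"
```

```text
time: 15.12
tool_pos: [614.3, -12.9, 49.7]
tcp_rot: [0.334, 1.57, -1.596]
contact_force: [-0.5, -2.3, 0.6]
grip_width: 0.5
time: 15.37
tool_pos: [614.3, -12.8, 49.7]
tcp_rot: [-0.052, 1.569, -1.981]
contact_force: [-1.4, -6.5, 1.0]
grip_width: 0.5
t 15.37 tcp [614.3 -12.8  49.7] stand [ 4.6 -0.1] F [-1.4 -6.5  1. ] grip 0.5
axes in stand:  [[-0.0, -0.002], [1.0, 0.001], [0.001, -1.0]] x [-0.001 -0.002 -1.   ]
```

The hard stop was met at y=-0.1 (predicted 0.1), and the force is rising. One more small press, then I'll retreat straight back and up.

```bash
python3 -m crank '[{"dx":0,"dy":0,"dz":-0.05,"spin":0},{"dx":0,"dy":0,"dz":-0.1,"spin":0},{"dx":0,"dy":0,"dz":-0.1,"spin":0}]'
python3 -m crank '[{"dx":0,"dy":0,"dz":0.1,"spin":0},{"dx":0,"dy":0,"dz":0.3,"spin":0},{"dx":0,"dy":0,"dz":0.7,"spin":0},{"dx":0,"dy":0,"dz":1.5,"spin":0},{"dx":0,"dy":0,"dz":2.5,"spin":0},{"dx":0,"dy":0,"dz":3.5,"spin":0},{"dx":-0.5,"dy":0,"dz":4.5,"spin":0},{"dx":-2,"dy":0,"dz":5.5,"spin":0},{"dx":-4.5,"dy":0,"dz":7,"spin":0},{"dx":-7.5,"dy":0,"dz":9,"spin":0},{"dx":-10,"dy":0,"dz":11.5,"spin":0},{"dx":-12,"dy":0,"dz":14.5,"spin":0},{"dx":-13,"dy":0,"dz":17.5,"spin":0},{"dx":-13,"dy":0,"dz":20.5,"spin":0},{"dx":-13,"dy":0,"dz":23,"spin":0},{"dx":-13,"dy":0,"dz":24.5,"spin":0},{"dx":-13,"dy":0,"dz":25,"spin":0},{"dx":-13,"dy":0,"dz":25,"spin":0}]'
python3 -c "
from h import *
rep();T=cam('top');S=cam('side');cv2.imwrite('pics/t9f.png',T['frame']);cv2.imwrite('pics/s9f.png',S['frame']);cv2.imwrite('pics/t9.png',cv2.resize(T['frame'][160:270,220:410],None,fx=4,fy=4,interpolation=2));cv2.imwrite('pics/s9.png',cv2.resize(S['frame'][185:305,290:410],None,fx=5,fy=5,interpolation=2))"
```

```text
time: 15.62
tool_pos: [614.3, -12.7, 49.7]
tcp_rot: [-0.142, 1.568, -2.072]
contact_force: [-2.4, -8.8, 0.5]
grip_width: 0.7
time: 17.12
tool_pos: [526.3, -246.3, 180.0]
tcp_rot: [1.182, 1.571, -0.751]
contact_force: [0.1, 0.2, 0.6]
grip_width: 0.7
t 17.12 tcp [ 526.3 -246.3  180. ] stand [   4.5 -249.7] F [0.1 0.2 0.6] grip 0.7
axes in stand:  [[0.0, -0.0], [1.0, -0.002], [-0.002, -1.0]] x [ 0. -0. -1.]
```

View pics/t9.png

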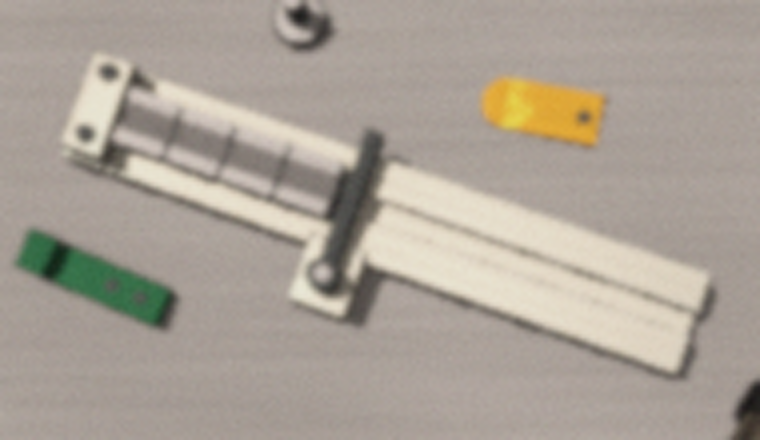

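View pics/s9.png

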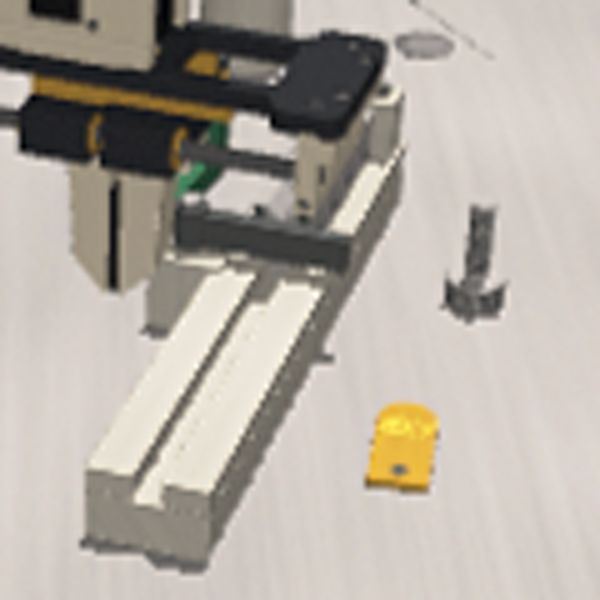

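The top view shows the bar from the boss (325,273) to its tip (373,135), square across the rail behind die 4's back face. The sections are contiguous against the stop. I'll finish with a numeric check.

```bash
python3 - <<'E'
from h import *
T=cam("top")
zt=lambda u:((u[0]+.5)/4-.5+220,(u[1]+.5)/4-.5+160)
a=stand(onz(T,zt((325,273)),68));b=stand(onz(T,zt((373,137)),66));print("boss",a,"tip",b,"theta",np.degrees(np.arctan2(-(b-a)[1],(b-a)[0])))
for n,u in dict(near=(330,216),far=(355,172),j34=(281,168),j23=(227,150),j12=(171,133)).items():print(n,stand(onz(T,zt(u),70 if n in("near","far") else 64)).round(1))
t0=cv2.imread("pics/top0.png");m=cv2.absdiff(t0,T["frame"]).max(2);m=cv2.medianBlur((m>45).astype(np.uint8),3)
n,l,st,ce=cv2.connectedComponentsWithStats(m);print([s.tolist() for s in st[1:] if s[4]>12])
E
```

```text
boss [-45.22583321  13.68951481] tip [35.00799256 14.8146244 ] theta -0.8033993879560037
near [-14.8  21.7]
far [12.8 17.1]
j34 [ 1.8 57.2]
j23 [ 1.2 89. ]
j12 [ -0.3 121.8]
[[327, 174, 208, 217, 16426], [248, 181, 10, 15, 83], [254, 188, 25, 18, 202], [301, 193, 16, 34, 213], [311, 206, 26, 21, 353], [508, 213, 3, 7, 13], [534, 219, 5, 9, 36], [466, 231, 20, 15, 80], [312, 234, 29, 20, 177], [402, 355, 238, 125, 17727], [164, 367, 109, 113, 3303], [275, 379, 47, 24, 530], [378, 381, 46, 43, 1031], [241, 414, 59, 66, 1519], [293, 417, 125, 63, 4136]]
```

Keeper angle is 0 within about 1°, and the section joints are 32 mm apart. The only other differences from the first picture are the arm and its shadows. Handing in.

```bash
python3 -c "
from plant import bot
print(bot.close_job())"
```

```text
the job is handed in; nothing more can be done
None
```

The row of four sections is home against the end stop and the keeper bar is closed square behind it. I handed the job in at about 17 s of the 56 s allowed.

- **Row:** I pushed it with the shut fingers at about 7 N. It met the stop, and pressing on to about 21 N moved it no further.
- **Keeper:** I swung the bar along an arc about its hinge at 1–2 N until it met its hard stop. Its position held while the force rose to about 9 N. I then drew the arm back and up, clear of everything.

**Last checks**
- **Sections:** in the top view the joints are 32 mm apart with no gaps, and the first section is in contact with the stop.
- **Keeper angle:** I measured -0.8°, which is zero within what I can measure.
- **Other tools:** no displacement showed against the first picture. The differences elsewhere lay where the arm and its shadows fell, so I took them for those. In the final top picture the gripper's shadow crossed the area around the hex key and hammer, so those two are checked less directly.

**Disagreements**
- The stop and hinge came out about 1.5 mm further along the rail than my first estimate of the stand's position, within the 2 mm calibration. Contact force settled both end positions.
- At the start, the top view gave the keeper bar as about 100 mm long instead of 85, probably because of shadow at its tip. The side view gave 87 mm, and both views agreed on its angle.

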